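# Refit the tee handle on a stop valve under the sink and hold it pressed home

### The arm

A 6-joint arm with a two-finger parallel gripper is mounted at the origin on the work surface. World frame = base frame: x ahead of the robot, y to its left, z up, the work surface at z = 0. Lengths are in mm, angles in rad, forces in N, time in s.
With the tool pointing down it reaches from about 350 to 875 mm from the base axis. Payload 4.2 kg.
Tool frame: the origin (TCP) lies between the finger pads; the fingertips stand 17 mm ahead of it and the grasp point (between the pads) lies 2 mm behind it; z points along the fingers, y is the line along which they close (so a half turn about z gives the same grasp; the last joint's range is limited). The gripper opens to 85 mm and grips with 20 to 120 N. Pads are 22 mm wide; open, the fingers measure 114 mm over their backs; the gripper's body (76 mm by 85 mm) begins 54 mm behind the grasp point. The pads swing forward as they close: fully open they stand 13 mm farther back than shut.
Start: joints at [-0.931, 0.385, 0.008, 0, -1.194, -0.259], TCP at [232.303, -580.202, 248.312] pointing down, gripper open.
Joint ranges: [-3.14, 3.14], [-1.21, 2.06], [-1.07, 1.41], [-3.16, 2.05], [-2.99, -0.16], [-3.1, 3.1]. Speed limits (rad/s): [2.79, 2.79, 3.14, 3.14, 3.14, 3.14].

### API

Orientations are given as a unit quaternion [x, y, z, w].
In Python, from bench import arm, workorder, monitor, get_image, get_calibration gives the robot as it stands (arm), with the cameras as plain functions, the job (workorder) and the readings (monitor).
- The arm moves only by the shell command python3 jog.py 'ROWS' [OPENING]. ROWS is a JSON list of rows, 1 to 10 of them, each an object with the fields sx, sy, sz (the shift in units of 20 mm), ax, ay, az (a rotation vector in units of 0.2 rad); a field left out counts as zero; each row is the pose to reach, as a shift and turn from the pose commanded when the command began, along the tool's axes at that moment; what a row does not reach only later rows make up. A row lasts 1/10 s, in which the tool goes at most 50 mm and 0.15 rad, less where a joint would pass 70% of its speed; a pose out of reach is approached as far as the arm can. OPENING is the finger opening in mm, set as the command begins (- or left out keeps the last). The fingers move at their own pace and stop on an object; the grip force is fixed at half the most. Time passes only in rows, so rows that do not move let the fingers close. It prints the time, the measured TCP pose, the force, the opening and the grip force at its end. Input that does not fit is refused with a message, and nothing moves.
- monitor.read_state(): the state, without advancing time (a new reading comes with each control period).
- get_image(name): name is "side" or "top"; returns the picture (420x560x3 uint8, blue, green, red); there is no depth.
- get_calibration(name): a dict with "K" (3x3 intrinsics, pixels), "rvec" (rotation vector, rad) and "tvec" (3), from world to camera coordinates, as OpenCV has them. Camera axes: x right, y down, z forward; pixel columns grow to the right and rows downward; lengths in mm; the calibration is good to about 2 mm. A picture is of the moment at which its call begins. get_calibration takes no time and is no camera call.
- workorder.job_done(): hands the job in; it is judged then, once.
The state is a dict: "clock": time; "joints": joint angles; "joint_vel": joint speeds; "joint_efforts": joint torques, N m; "position": TCP position; "ee_rot": TCP orientation; "contact_force": force on the tool from outside, world axes, zero at the start; "wrist_torque": the same for the moment, N m; "gripper_width": finger opening in mm; "grasp_force": force on a finger pad.
Only numpy, scipy, OpenCV 4.12 (cv2) and the standard library are available. Lean on these libraries where they do the work, as an engineer would, in place of code of your own. Each camera call takes 0.05 s, during which the arm holds its last target. There are 200 camera calls.

### The job

The tee handle has come off the stop valve whose splined brass spindle stands bare: pick the handle up off the cupboard floor, lower it upright over that spindle, turn it until the splines mesh and slide it fully home against the anti-rattle spring. Finish still gripping it and pressing it firmly down, because I am about to nip up the grub screw and the spring lifts the handle if you let go. The water is shut off, so do not turn the spindle, and leave the other valve and everything else in the cupboard as they are.

Things in the scene. Friction and masses are not known exactly. Their poses are not given: they have to be found in the camera images.
- tee_handle: Loose chromed tee handle, about 0.15 kg, 50 mm tall, standing upright on the cupboard floor. Origin: centre of its flat underside; z up; x along the bar. Round boss 29 mm across from 0 to 26 mm high, neck tapering to 11 mm across at 36 mm, then the cross bar.
- handle_bar (a point): Middle of the handle's flat-sided cross bar, 43 mm above its underside; same axes as the handle. The bar is 62 mm long (x), 11 mm wide (y) and 14 mm high (36 to 50 mm above the underside). Pinch it across its width at the middle; fingertips lower than about 36 mm above the underside meet the boss.
- handle_socket (a point): Mouth of the round socket in the handle's underside (same point and axes as the handle's origin): 18 mm across, 26 mm deep, with six inward ribs from the mouth to 16 mm up, each 2.2 mm wide, leaving a 12.4 mm bore between them. Ribs at 30, 90, 150... degrees from x, so the gaps for the splines lie at 0, 60, 120... degrees from x.
- bare_valve: Brass 22 mm stop valve without a handle, fixed on an inverted U of copper pipe, 184 mm long overall, that comes up through the floor. Origin: on the floor under the spindle; z up; y along the pipe. Pipe centre 52 mm high; hexagon nut 37 mm across and gland up to 98 mm high. The handle is fully home with its underside 101 mm high: its socket then bottoms on the spindle's tip.
- washer_top (a point): Top of the loose steel washer (29 mm across) on the anti-rattle spring at the spindle's foot, 105 mm high when free. The handle's underside meets it there and pushes it 4 mm down to be fully home; the spring pushes back from 0 N at first touch to about 10 N at fully home and lifts the handle some 3 mm if let go.
- spindle_tip (a point): Tip of the upright brass spindle, on its axis, 127 mm high; z up, x along one of six splines 60 degrees apart. Plain nose 10.4 mm across (7.2 at the tip); splines begin 7 mm below the tip, 16 mm across, 2.8 mm wide, first 3 mm slimmer (15 and 2.0). Unmeshed, the handle's underside rests 120 mm high; within about 6 degrees of meshing it slides on. Turning the spindle takes 0.3 N m; do not.
- spline_mark (a point): Outer edge of one spline, at 8 mm from the spindle's axis along point spindle_tip's x, 117 mm above the floor. It shows how far the spindle has been turned: 3 mm is about 21 degrees.
- fitted_bar (a point): Top centre of the handle on the other stop valve, 151 mm above the floor; an identical valve, with its tee handle already fitted. x along its bar. Not to be touched.
- fitted_bar_end (a point): One end of the bar of the fitted handle, 31 mm from its axis, 144 mm above the floor.
- hex_key: Bystander: steel hexagon key lying on the floor, 70 x 22 mm, 5 mm thick. Origin: under the long arm's middle.
- jar: Bystander: glass jar with steel lid, 74 mm across, 105 mm high. Origin: centre of underside. (A heavy black toolbox, 206 x 406 mm and 194 mm high with its handle, stands well out to the robot's left, beyond everything listed.)
- measuring_cup: Bystander: stainless steel measuring cup, 78 mm across, 58 mm high, with a flat handle reaching 122 mm out along its y. Origin: centre of underside.
- funnel: Bystander: turquoise plastic funnel, mouth down, 120 mm across, 118 mm high. Origin: centre of underside.
- plunger_cup: Bystander: hard silicone plunger cup, mouth down, 120 mm across, 80 mm high. Origin: centre of underside.
- spray_bottle: Bystander: closed purple spray bottle, 84 mm across, 231 mm high. Origin: centre of underside.

How it is judged:
By the outcome, as a careful person would: the job done as asked, in the order asked, and still so for the second after the job is handed in, while the arm keeps its last pose, push and grip.
It also fails if it takes over 45 s, if anything falls off the work surface, if the arm or the gripper's body presses on something with over 40 N, if the wrist force passes 120 N, or if a joint passes its speed limit or range.

## Working session

There is one attempt and no reset: what is moved stays moved. The work goes in short steps, Python scripts to look and compute and a shell command to move; the robot and the scene stay as the last step left them, time stands still between calls to the robot, and variables do not carry over. Pictures are saved under pics/ and viewed, at most 10 in all, crops included, and the job is handed in when it is done.

```bash
ls; mkdir -p pics; cat > h.py <<'E'
import numpy as np, cv2
from bench import arm, workorder, monitor, get_image, get_calibration
from scipy.spatial.transform import Rotation as R
def P(n):
    c=get_calibration(n);K=np.array(c["K"],float);Rm=cv2.Rodrigues(np.array(c["rvec"],float))[0];t=np.array(c["tvec"],float).ravel()
    return K,Rm,t
def proj(n,X):
    K,Rm,t=P(n);p=K@(Rm@np.array(X,float).reshape(-1,3).T+t[:,None]);return (p[:2]/p[2]).T
def atz(n,uv,z):
    K,Rm,t=P(n);d=Rm.T@np.linalg.inv(K)@np.array([*uv,1.]);o=-Rm.T@t
    return o+d*(z-o[2])/d[2]
def tri(uvs):
    A=np.zeros((3,3));b=np.zeros(3)
    for n,uv in uvs.items():
        K,Rm,t=P(n);d=Rm.T@np.linalg.inv(K)@np.array([*uv,1.]);d/=np.linalg.norm(d);o=-Rm.T@t
        M=np.eye(3)-np.outer(d,d);A+=M;b+=M@o
    return np.linalg.solve(A,b)
E
python3 - <<'E'
from h import *
for n in("side","top"):
    cv2.imwrite(f"pics/{n}0.png",get_image(n));K,Rm,t=P(n);print(n,K.round(1).tolist(),(-Rm.T@t).round(),Rm[2].round(3))
s=monitor.read_state();print(s["position"],s["ee_rot"],s["clock"])
E
```

```text
bench.py
jog.py
pics
side [[505.3, 0.0, 271.7], [0.0, 505.3, 208.4], [0.0, 0.0, 1.0]] [517. 869. 954.] [ 0.049 -0.759 -0.649]
top [[404.2, 0.0, 283.9], [0.0, 404.2, 209.3], [0.0, 0.0, 1.0]] [ 478.  -72. 1073.] [ 0.096 -0.002 -0.995]
[ 232.1360658  -579.77359334  247.32991795] [-1.89199942e-01  9.81938081e-01  9.58598777e-04 -2.59554486e-04] 0.1
```

View pics/side0.png

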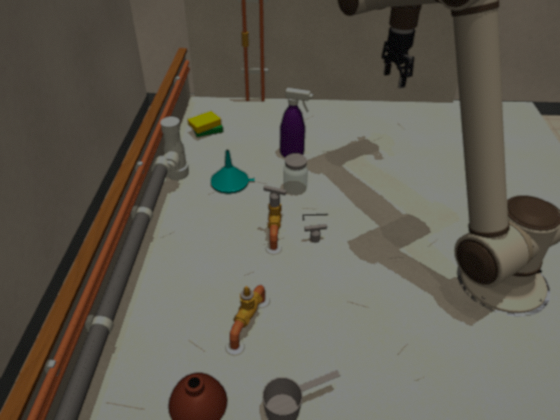

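View pics/top0.png

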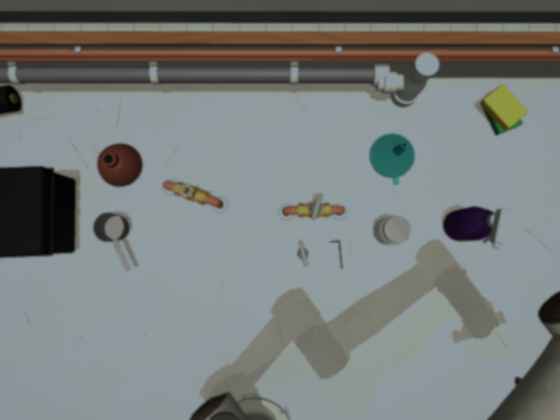

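The side view shows the loose handle at about (315,232) and the bare spindle at about (247,292). In the top view they are at (303,253) and (187,189). I'll enlarge both areas.

```bash
python3 - <<'E'
from h import *
def crop(n,x,y,w,h):
    im=cv2.imread(f"pics/{n}0.png")[y:y+h,x:x+w]; return cv2.convertScaleAbs(cv2.resize(im,(400,300),interpolation=cv2.INTER_CUBIC),alpha=1.3)
a=np.vstack([np.hstack([crop("side",295,215,40,30),crop("side",217,280,60,45)]),np.hstack([crop("top",283,238,40,30),crop("top",157,168,60,45)])])
cv2.imwrite("pics/c1.png",a)
E
```

```text
(no output)
```

View pics/c1.png

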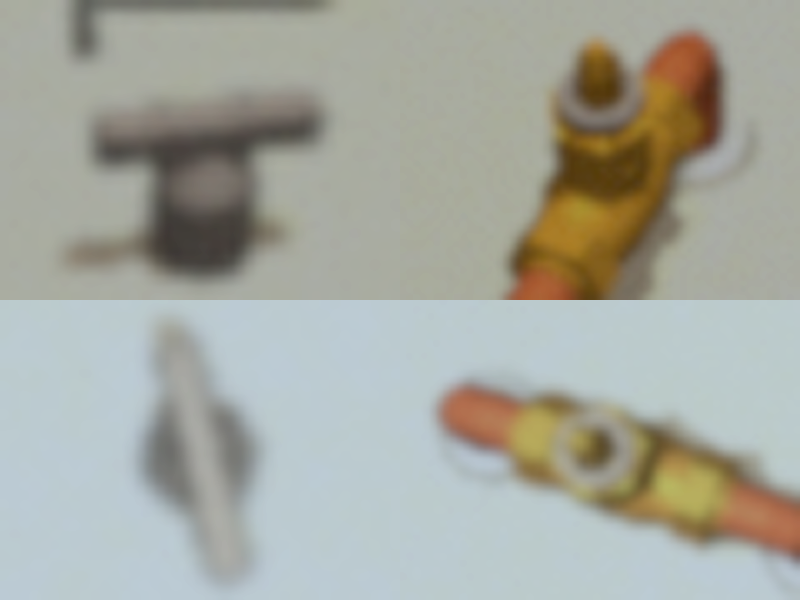

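```bash
python3 - <<'E'
from h import *
def c(u,v,s,x,y,ox,oy): return ((u-ox+.5)/s-.5+x,(v-oy+.5)/s-.5+y)
sL,sR=c(95,122,10,295,215,0,0),c(322,108,10,295,215,0,0)
tA,tB=c(165,322,10,283,238,0,300),c(228,580,10,283,238,0,300)
A=atz("top",tA,50);B=atz("top",tB,50);print(A,B,"len",np.linalg.norm(A-B),"mid",(A+B)/2,"ang",np.degrees(np.arctan2(*(A-B)[1::-1])))
C=atz("side",sL,50);D=atz("side",sR,50);print(C,D,"len",np.linalg.norm(C-D),"mid",(C+D)/2,"ang",np.degrees(np.arctan2(*(C-D)[1::-1])))
print("tri mid",tri({"side":np.add(sL,sR)/2,"top":np.add(tA,tB)/2}))
s=c(598,46,20/3,217,280,400,0); t=c(580,445,20/3,157,168,400,300)
print("tip",tri({"side":s,"top":t}),atz("side",s,127),atz("top",t,127))
s=c(598,95,20/3,217,280,400,0); t=c(595,450,20/3,157,168,400,300)
print("washer",tri({"side":s,"top":t}),atz("side",s,105),atz("top",t,105))
st=monitor.read_state();r=R.from_quat(st["ee_rot"]);print(r.as_matrix().round(3))
E
```

```text
[ 499.20692425 -112.58649321   50.        ] [ 434.63527853 -128.19561442   50.        ] len 66.4314842209173 mid [ 466.92110139 -120.39105381   50.        ] ang 13.589601815559002
[ 495.0767694  -117.76079321   50.        ] [ 435.11231666 -126.37806793   50.        ] len 60.58046727553869 mid [ 465.09454303 -122.06943057   50.        ] ang 8.177781495403847
tri mid [ 466.03470078 -120.30281069   51.6315563 ]
tip [617.01411242 162.51152819 128.25489472] [618.11036642 161.30665309 127.        ] [616.25212592 162.81045303 127.        ]
washer [618.26791344 162.89359981 104.62942356] [618.79488598 163.12428493 105.        ] [617.64104459 162.7971986  105.        ]
[[-0.928 -0.372 -0.001]
 [-0.372  0.928  0.002]
 [ 0.     0.002 -1.   ]]
```

The rows are not in the units I measure in: shifts go in units of 20 mm and turns go in units of 0.2 rad. I convert before sending: -388 mm is -19.4, 339 mm is 16.95, 0.162 rad is 0.81.

```bash
python3 jog.py '[{"sx": -19.4, "sy": 16.95, "sz": 1, "az": 0.81}, {"sx": -19.4, "sy": 16.95, "sz": 1, "az": 0.81}, {"sx": -19.4, "sy": 16.95, "sz": 1, "az": 0.81}, {"sx": -19.4, "sy": 16.95, "sz": 1, "az": 0.81}, {"sx": -19.4, "sy": 16.95, "sz": 1, "az": 0.81}, {"sx": -19.4, "sy": 16.95, "sz": 1, "az": 0.81}, {"sx": -19.4, "sy": 16.95, "sz": 1, "az": 0.81}, {"sx": -19.4, "sy": 16.95, "sz": 1, "az": 0.81}, {"sx": -19.4, "sy": 16.95, "sz": 1, "az": 0.81}, {"sx": -19.4, "sy": 16.95, "sz": 1, "az": 0.81}]' 45
python3 jog.py '[{}, {}, {}]'
python3 - <<'E'
from h import *
st=monitor.read_state();M=R.from_quat(st["ee_rot"]).as_matrix();print(st["position"],M.round(3),M.T@(np.array([466,-121.2,54.5])-st["position"]),np.degrees(np.arctan2(M[1,1],M[0,1])))
E
```

```text
clock: 1.1
position: [458.9, -134.6, 228.9]
ee_rot: [-0.109, 0.994, 0.0, -0.0]
contact_force: [1.2, -0.2, 0.6]
gripper_width: 45.1
grasp_force: 0.0
clock: 1.4
position: [458.1, -137.1, 228.7]
ee_rot: [-0.109, 0.994, 0.0, -0.0]
contact_force: [-0.6, -0.1, 0.2]
gripper_width: 44.8
grasp_force: 0.0
[ 458.08142229 -137.12896424  228.68185239] [[-0.976 -0.216 -0.001]
 [-0.216  0.976  0.   ]
 [ 0.001  0.    -1.   ]] [-11.34464542  13.79511336 174.17447386] 102.49660593727748
```

Scaled: 115 mm is 5.75, 80 mm is 4.

```bash
python3 jog.py '[{"sx": -0.565, "sy": 0.69, "sz": 2}, {"sx": -0.565, "sy": 0.69, "sz": 4}, {"sx": -0.565, "sy": 0.69, "sz": 5.75}, {"sx": -0.565, "sy": 0.69, "sz": 5.75}, {"sx": -0.565, "sy": 0.69, "sz": 5.75}]'
python3 - <<'E'
from h import *
a=[]
for n,x,y in(("side",285,195),("top",263,218)):
    im=get_image(n);cv2.imwrite(f"pics/{n}1.png",im);a.append(cv2.resize(im[y:y+80,x:x+60] if 0 else im[y:y+60,x:x+60],(400,400),interpolation=cv2.INTER_CUBIC))
cv2.imwrite("pics/c2.png",np.hstack(a))
st=monitor.read_state();p=st["position"];M=R.from_quat(st["ee_rot"]).as_matrix();print(p,M.T@(np.array([466,-121.2,54.5])-p))
E
```

```text
clock: 1.9
position: [466.7, -122.0, 114.5]
ee_rot: [-0.108, 0.994, -0.0, -0.0]
contact_force: [-0.1, -0.4, 0.8]
gripper_width: 44.8
grasp_force: 0.0
[ 468.05595285 -121.4945836   115.98498678] [ 2.17961199  0.79967835 61.47623221]
```

View pics/c2.png

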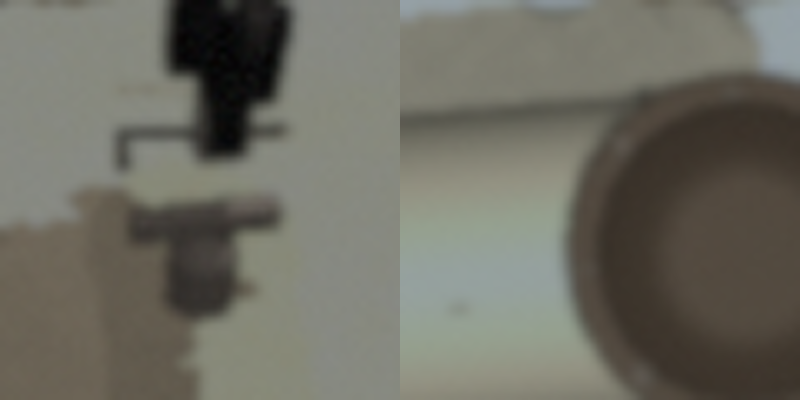

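The side view has the finger over the middle of the bar, with the finger at crop (225,150) and the bar at (205,215). The arm hides the handle in the top view, so I'll keep descending.

```bash
python3 jog.py '[{"sx": 0.05, "sy": 0.02, "sz": 1.5}, {"sx": 0.05, "sy": 0.02, "sz": 2.6}, {"sx": 0.05, "sy": 0.02, "sz": 2.9}, {"sx": 0.05, "sy": 0.02, "sz": 2.9}, {"sx": 0.05, "sy": 0.02, "sz": 2.9}, {"sx": 0.05, "sy": 0.02, "sz": 2.9}]'
python3 - <<'E'
from h import *
for i in range(4):
    cv2.imwrite(f"pics/g{i}.png",get_image("side"));print(monitor.read_state()["position"])
E
```

```text
clock: 2.6
position: [466.8, -120.6, 57.4]
ee_rot: [-0.109, 0.994, -0.0, 0.002]
contact_force: [-0.3, 1.1, 1.1]
gripper_width: 45.1
grasp_force: 0.0
[ 466.56311702 -120.54491766   57.24362643]
[ 466.36801068 -120.5287648    57.01981525]
[ 466.16573252 -120.51827991   56.79913898]
[ 465.98955773 -120.51662993   56.59543762]
```

Scaled: 1 mm is 0.05.

```bash
python3 jog.py '[{"sz": 0.05}, {"sz": 0.05}, {"sz": 0.05}, {"sz": 0.05}, {"sz": 0.05}, {"sz": 0.05}, {"sz": 0.05}, {"sz": 0.05}, {"sz": 0.05}, {"sz": 0.05}]' 0
python3 jog.py '[{}, {}]'; python3 -c "
from h import *
cv2.imwrite('pics/g5.png',get_image('side'))
print(monitor.read_state())"
```

```text
clock: 3.8
position: [465.6, -120.6, 54.9]
ee_rot: [-0.109, 0.994, 0.0, -0.0]
contact_force: [-0.1, -0.0, 0.1]
gripper_width: 8.9
grasp_force: 62.6
clock: 4.0
position: [465.6, -120.6, 55.0]
ee_rot: [-0.109, 0.994, 0.0, 0.0]
contact_force: [0.0, 0.1, -0.9]
gripper_width: 9.2
grasp_force: 62.5
{'clock': 4.05, 'joints': array([ 8.52789954e-02,  3.89672834e-01, -5.78524827e-01, -4.42183716e-05,
       -6.02678600e-01, -1.43728853e+00]), 'joint_vel': array([ 0.00074082,  0.00148364,  0.00073561,  0.00077724, -0.00061232,
        0.00032124]), 'joint_efforts': array([ 1.18292455e-02, -3.24602544e+01,  1.15651551e+01,  2.59762309e+00,
       -7.08003645e-02,  2.04395612e-03]), 'position': array([ 465.60120616, -120.57323967,   54.94088745]), 'ee_rot': array([-1.09157237e-01,  9.94024495e-01,  1.34919450e-05, -3.96536836e-05]), 'contact_force': array([ 0.63415655, -0.18143753, -1.99020962]), 'wrist_torque': array([-0.04230834, -0.07192255, -0.04121908]), 'grasp_force': 62.53592302159522, 'gripper_width': 8.92783579908573}
```

Scaled: -180 mm is -9, -155 mm is -7.75.

```bash
python3 jog.py '[{"sz": -1}, {"sz": -3}, {"sz": -5.5}, {"sz": -7.75}, {"sz": -9}, {"sz": -9}, {"sz": -9}]'
python3 - <<'E'
from h import *
im=get_image("side");cv2.imwrite("pics/side2.png",im)
st=monitor.read_state();p=st["position"];M=R.from_quat(st["ee_rot"]).as_matrix();print(p,st["grasp_force"],st["gripper_width"],M.round(3),M.T@(np.array([617.6,162.7,235])-p))
print(proj("side",p-[0,0,12]))
E
```

```text
clock: 4.75
position: [464.8, -120.3, 234.4]
ee_rot: [-0.109, 0.994, 0.001, -0.0]
contact_force: [-0.6, -0.1, -3.0]
gripper_width: 9.1
grasp_force: 62.4
[ 464.37828268 -120.37679939  233.43592109] 62.428445325749635 8.836225541398163 [[-0.976 -0.217 -0.003]
 [-0.217  0.976  0.001]
 [ 0.003  0.001 -1.   ]] [-210.87629526  243.18645776   -1.83035811]
[[319.2425922 174.3214852]]
```

```bash
python3 jog.py '[{"sx": -10.545, "sy": 12.16}, {"sx": -10.545, "sy": 12.16}, {"sx": -10.545, "sy": 12.16}, {"sx": -10.545, "sy": 12.16}, {"sx": -10.545, "sy": 12.16}, {"sx": -10.545, "sy": 12.16}, {"sx": -10.545, "sy": 12.16}, {"sx": -10.545, "sy": 12.16}, {"sx": -10.545, "sy": 12.16}, {"sx": -10.545, "sy": 12.16}]'
python3 jog.py '[{"sz": 1.75}, {"sz": 1.75}, {"sz": 1.75}, {"sz": 1.75}, {"sz": 1.75}, {"sz": 1.75}]'
python3 - <<'E'
from h import *
a=[]
im=np.mean([get_image("side") for _ in range(6)],0).astype(np.uint8);cv2.imwrite("pics/side3.png",im);a.append(cv2.resize(im[245:305,217:277],(400,400),interpolation=cv2.INTER_CUBIC))
im=get_image("top");cv2.imwrite("pics/top3.png",im);a.append(cv2.resize(im[155:235,147:227],(400,400),interpolation=cv2.INTER_CUBIC))
cv2.imwrite("pics/c3.png",cv2.convertScaleAbs(np.hstack(a),alpha=1.4))
st=monitor.read_state();p=st["position"];M=R.from_quat(st["ee_rot"]).as_matrix();print(p,st["joints"].round(3),st["ee_rot"])
print(proj("side",[p-[0,0,z] for z in(2,12,55)]))
E
```

```text
clock: 5.8
position: [617.8, 161.6, 233.5]
ee_rot: [-0.109, 0.994, -0.001, -0.002]
contact_force: [-0.4, 1.7, -1.4]
gripper_width: 9.2
grasp_force: 62.4
clock: 6.4
position: [619.1, 162.7, 201.2]
ee_rot: [-0.109, 0.994, 0.0, 0.001]
contact_force: [-0.7, -0.3, -1.4]
gripper_width: 9.4
grasp_force: 62.4
[618.71531746 162.66363562 200.00167073] [ 0.51   0.444 -0.023  0.    -1.104 -1.861] [-1.09230993e-01  9.94016393e-01 -1.40580392e-05 -1.74741672e-05]
[[244.55944978 264.02509571]
 [244.75997281 267.3770487 ]
 [245.59440087 281.32539036]]
```

View pics/c3.png

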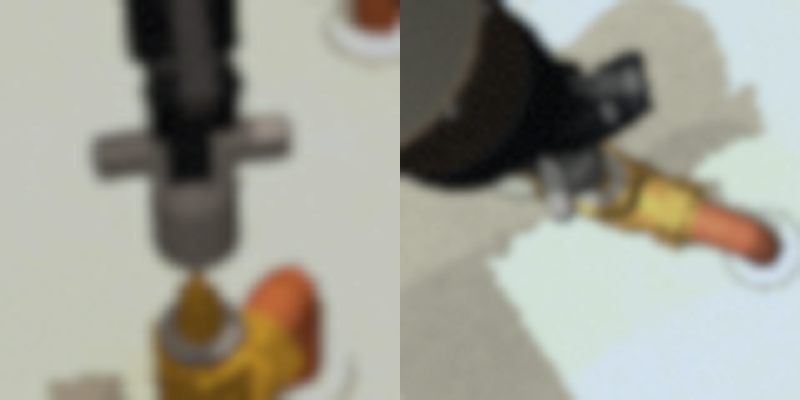

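The side view puts the boss axis at crop x≈197 and the spindle axis at about 195–198, aligned within 1 mm. I'll lower slowly and watch the force.

```bash
python3 jog.py '[{"sz": 0.4}, {"sz": 0.7}, {"sz": 0.7}, {"sz": 0.7}, {"sz": 0.7}]'; python3 jog.py '[{"sz": 0.1}, {"sz": 0.2}, {"sz": 0.2}, {"sz": 0.2}, {"sz": 0.2}, {"sz": 0.2}, {"sz": 0.2}]'; python3 - <<'E'
from h import *
im=np.mean([get_image("side") for _ in range(3)],0).astype(np.uint8);cv2.imwrite("pics/side4.png",im)
st=monitor.read_state();print(st["position"],st["contact_force"],st["wrist_torque"])
E
```

```text
clock: 7.25
position: [618.9, 162.7, 186.1]
ee_rot: [-0.109, 0.994, -0.0, 0.0]
contact_force: [0.7, 0.6, -2.3]
gripper_width: 9.6
grasp_force: 62.4
clock: 7.95
position: [618.8, 162.6, 182.1]
ee_rot: [-0.109, 0.994, 0.0, 0.0]
contact_force: [-0.9, 0.1, -2.4]
gripper_width: 8.8
grasp_force: 62.4
[618.75016908 162.62244717 182.04018897] [-0.30371582  0.11956556 -1.10210301] [0.02890544 0.03303202 0.01026265]
```

```bash
for i in 1 ; do python3 jog.py '[{"sz": 0.05}, {"sz": 0.1}, {"sz": 0.15}, {"sz": 0.15}, {"sz": 0.15}, {"sz": 0.15}]'; python3 jog.py '[{"sz": 0.05}, {"sz": 0.1}, {"sz": 0.125}, {"sz": 0.125}, {"sz": 0.125}, {"sz": 0.125}]';python3 -c "from h import *;print(monitor.read_state()['wrist_torque'])"; done
```

```text
clock: 8.7
position: [618.8, 162.6, 179.0]
ee_rot: [-0.109, 0.994, -0.0, -0.0]
contact_force: [-0.9, -0.1, -1.1]
gripper_width: 9.3
grasp_force: 62.4
clock: 9.3
position: [618.8, 162.7, 176.6]
ee_rot: [-0.109, 0.994, 0.0, 0.0]
contact_force: [0.4, 0.3, -0.9]
gripper_width: 8.9
grasp_force: 62.4
[ 0.1639035  -0.17947822  0.0322572 ]
```

```bash
python3 jog.py '[{"sz": 0.05}, {"sz": 0.075}, {"sz": 0.075}, {"sz": 0.075}, {"sz": 0.075}]';  python3 jog.py '[{"sz": 0.05}, {"sz": 0.075}, {"sz": 0.075}, {"sz": 0.075}, {"sz": 0.075}]';python3 -c "from h import *;print(monitor.read_state()['wrist_torque'])"
```

```text
clock: 9.8
position: [618.8, 162.7, 175.1]
ee_rot: [-0.109, 0.994, 0.0, 0.0]
contact_force: [0.9, 0.6, -2.5]
gripper_width: 8.8
grasp_force: 62.4
clock: 10.3
position: [619.0, 162.6, 174.0]
ee_rot: [-0.109, 0.994, 0.0, 0.0]
contact_force: [0.4, 1.2, 3.0]
gripper_width: 9.4
grasp_force: 62.9
[ 0.14732837 -0.12584521  0.0259485 ]
```

Contact at an underside height of about 119–120 mm means it is resting on the splines. I'll press lightly and turn in small checked steps.

```bash
cat > s.py <<'E'
from h import *
s=monitor.read_state();print("T",s["wrist_torque"].round(3),"F",s["contact_force"].round(1),"p",s["position"].round(2),"yaw",round(R.from_quat(s["ee_rot"]).as_rotvec()[2],3),"j6",s["joints"][5].round(3))
E
python3 jog.py '[{"sz": 0.025}, {"sz": 0.025, "az": -0.25}, {"sz": 0.025, "az": -0.45}, {"sz": 0.025, "az": -0.45}]'; python3 s.py
python3 jog.py '[{"az": -0.25}, {"az": -0.45}, {"az": -0.45}]'; python3 s.py
```

```text
clock: 10.7
position: [618.6, 163.1, 172.2]
ee_rot: [-0.154, 0.988, 0.0, -0.0]
contact_force: [2.3, 3.5, -0.7]
gripper_width: 9.1
grasp_force: 62.4
T [ 0.725 -0.489  0.02 ] F [ 2.3  3.5 -0.7] p [618.64 163.07 172.22] yaw -0.002 j6 -1.771
clock: 11.0
position: [618.7, 162.9, 172.2]
ee_rot: [-0.198, 0.98, 0.0, -0.0]
contact_force: [1.0, 2.3, -1.0]
gripper_width: 9.3
grasp_force: 62.4
T [ 0.585 -0.517 -0.052] F [ 1.   2.3 -1. ] p [618.66 162.89 172.24] yaw -0.001 j6 -1.682
```

```bash
python3 jog.py '[{"sz": 0.05}, {"sz": 0.075}, {"sz": 0.075}, {"sz": 0.075}]'; python3 s.py
```

```text
clock: 11.4
position: [618.8, 162.7, 171.5]
ee_rot: [-0.198, 0.98, 0.0, 0.0]
contact_force: [1.8, 2.6, -2.3]
gripper_width: 9.2
grasp_force: 62.5
T [ 0.658 -0.513 -0.013] F [ 1.8  2.6 -2.3] p [618.78 162.72 171.45] yaw 0.0 j6 -1.682
```

```bash
python3 jog.py '[{"sz": 0.05}, {"sz": 0.1}, {"sz": 0.15}, {"sz": 0.15}, {"sz": 0.15}]'; python3 s.py
```

```text
clock: 11.9
position: [618.7, 162.8, 168.2]
ee_rot: [-0.198, 0.98, 0.0, 0.0]
contact_force: [1.4, 3.8, -1.8]
gripper_width: 9.0
grasp_force: 62.4
T [ 1.102 -0.489  0.043] F [ 1.4  3.8 -1.8] p [618.71 162.81 168.23] yaw 0.001 j6 -1.682
```

```bash
python3 jog.py '[{"sx": -0.02, "sy": 0.02}, {"sx": -0.02, "sy": 0.02, "sz": 0.05}, {"sx": -0.02, "sy": 0.02, "sz": 0.15}, {"sx": -0.02, "sy": 0.02, "sz": 0.25}, {"sx": -0.02, "sy": 0.02, "sz": 0.25}, {"sx": -0.02, "sy": 0.02, "sz": 0.25}]'; python3 s.py
```

```text
clock: 12.5
position: [618.9, 163.1, 163.1]
ee_rot: [-0.198, 0.98, 0.0, -0.0]
contact_force: [0.7, 2.3, -2.5]
gripper_width: 9.4
grasp_force: 62.3
T [ 0.87  -0.447  0.015] F [ 0.7  2.3 -2.5] p [618.85 163.12 163.11] yaw -0.0 j6 -1.682
```

Scaled: 3 mm is 0.15, 2 mm is 0.1.

```bash
python3 jog.py '[{"sx": -0.005, "sy": 0.015, "sz": 0.05}, {"sx": -0.005, "sy": 0.015, "sz": 0.1}, {"sx": -0.005, "sy": 0.015, "sz": 0.15}, {"sx": -0.005, "sy": 0.015, "sz": 0.15}, {"sx": -0.005, "sy": 0.015, "sz": 0.15}]'; python3 s.py;  python3 jog.py '[{"sz": 0.05}, {"sz": 0.1}, {"sz": 0.1}, {"sz": 0.1}]'; python3 s.py; python3 jog.py '[{"sz": 0.05}, {"sz": 0.1}, {"sz": 0.1}, {"sz": 0.1}]'; python3 s.py
```

```text
clock: 13.0
position: [618.8, 163.3, 160.3]
ee_rot: [-0.198, 0.98, -0.0, -0.0]
contact_force: [0.7, 2.5, -3.0]
gripper_width: 8.9
grasp_force: 62.4
T [ 0.725 -0.358  0.055] F [ 0.7  2.5 -3. ] p [618.84 163.32 160.31] yaw 0.0 j6 -1.683
clock: 13.4
position: [619.0, 163.4, 158.9]
ee_rot: [-0.198, 0.98, -0.0, 0.0]
contact_force: [0.1, 0.4, 0.6]
gripper_width: 9.1
grasp_force: 62.7
T [ 0.43  -0.113  0.018] F [0.1 0.4 0.6] p [619.04 163.36 158.89] yaw -0.0 j6 -1.683
clock: 13.8
position: [619.2, 163.4, 157.2]
ee_rot: [-0.198, 0.98, -0.0, 0.0]
contact_force: [-0.7, 0.3, 5.2]
gripper_width: 9.4
grasp_force: 63.3
T [0.273 0.125 0.028] F [-0.7  0.3  5.2] p [619.15 163.38 157.16] yaw -0.0 j6 -1.682
```

Scaled: 2 mm is 0.1, 1 mm is 0.05.

```bash
python3 jog.py '[{"sz": 0.05}, {"sz": 0.1}, {"sz": 0.1}, {"sz": 0.1}, {"sz": 0.1}]'; python3 s.py;  python3 jog.py '[{"sz": 0.05}, {"sz": 0.075}, {"sz": 0.075}, {"sz": 0.075}, {"sz": 0.075}]'; python3 s.py
```

```text
clock: 14.3
position: [619.3, 163.3, 155.9]
ee_rot: [-0.198, 0.98, -0.0, 0.001]
contact_force: [-0.2, -0.0, 7.5]
gripper_width: 8.8
grasp_force: 63.7
T [0.144 0.501 0.022] F [-0.2 -0.   7.5] p [619.28 163.31 155.88] yaw -0.001 j6 -1.682
clock: 14.8
position: [619.4, 163.3, 155.6]
ee_rot: [-0.198, 0.98, -0.0, 0.001]
contact_force: [-2.4, -0.5, 12.6]
gripper_width: 9.3
grasp_force: 64.3
T [0.183 0.94  0.02 ] F [-2.4 -0.5 12.6] p [619.37 163.32 155.58] yaw -0.001 j6 -1.682
```

Scaled: 2 mm is 0.1, 1 mm is 0.05.

```bash
python3 jog.py '[{"sx": 0.015, "sy": 0.005, "sz": 0.05}, {"sx": 0.015, "sy": 0.005, "sz": 0.1}, {"sx": 0.015, "sy": 0.005, "sz": 0.1}, {"sx": 0.015, "sy": 0.005, "sz": 0.1}, {"sx": 0.015, "sy": 0.005, "sz": 0.1}, {"sx": 0.015, "sy": 0.005, "sz": 0.1}]'; python3 s.py; python3 - <<'E'
from h import *
im=np.mean([get_image("side") for _ in range(4)],0).astype(np.uint8);cv2.imwrite("pics/side5.png",im);b=get_image("top");cv2.imwrite("pics/top5.png",b)
cv2.imwrite("pics/c5.png",cv2.convertScaleAbs(np.hstack([cv2.resize(im[245:305,217:277],(400,400),interpolation=cv2.INTER_CUBIC),cv2.resize(im[150:290,230:370],(400,400))]),alpha=1.4))
E
python3 s.py
```

```text
clock: 15.4
position: [619.4, 163.3, 155.4]
ee_rot: [-0.199, 0.98, -0.0, 0.002]
contact_force: [-5.0, -0.8, 18.0]
gripper_width: 9.0
grasp_force: 65.1
T [0.101 1.577 0.011] F [-5.  -0.8 18. ] p [619.4  163.34 155.45] yaw -0.001 j6 -1.683
T [0.12  1.65  0.014] F [-4.5  0.7 18.7] p [619.4  163.31 155.43] yaw -0.001 j6 -1.683
```

View pics/c5.png

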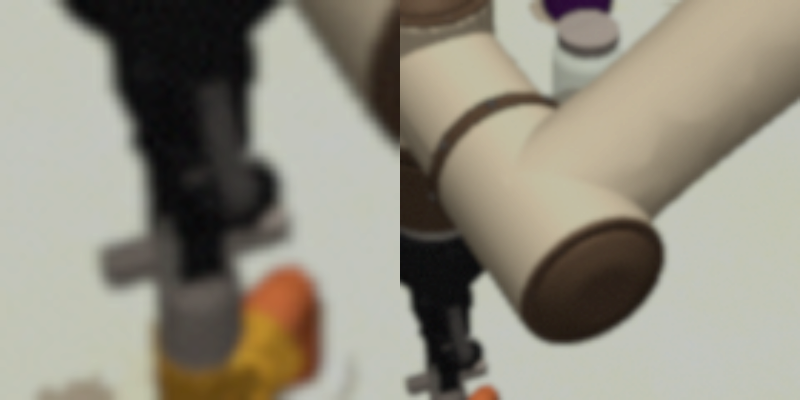

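The side view shows the boss seated on the gland with the spindle hidden inside it. The height has held at 155.4 mm as the push rose, so it has bottomed. I'll press a little more, ease the sideways load and hand in.

```bash
python3 jog.py '[{"sx": 0.02, "sy": 0.005, "sz": 0.05}, {"sx": 0.02, "sy": 0.005, "sz": 0.075}, {"sx": 0.02, "sy": 0.005, "sz": 0.075}, {"sx": 0.02, "sy": 0.005, "sz": 0.075}, {"sx": 0.02, "sy": 0.005, "sz": 0.075}, {"sx": 0.02, "sy": 0.005, "sz": 0.075}]'; python3 s.py
```

```text
clock: 16.25
position: [619.4, 163.4, 155.3]
ee_rot: [-0.199, 0.98, -0.001, 0.003]
contact_force: [-5.2, -0.7, 22.6]
gripper_width: 9.5
grasp_force: 65.6
T [ 0.052  2.009 -0.003] F [-5.2 -0.7 22.6] p [619.42 163.38 155.35] yaw -0.002 j6 -1.683
```

```bash
python3 -c "from h import *;print(workorder.job_done())"
```

```text
the job is handed in; nothing more can be done
None
```

The tee handle is meshed on the bare spindle and fully home, still gripped and pressed down with about 23 N, and the job was handed in at about 16 s; wrist torque about the spindle axis stayed at 0.06 N m or less in every reading while fitting, well below the 0.3 N m that turns it.

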